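# Pack a forming mould to height in the lever press and nip it

## Robot

A 6-joint arm with a two-finger parallel gripper is mounted at the origin on the work surface. World frame = base frame: x ahead of the robot, y to its left, z up, the work surface at z = 0. Lengths are in mm, angles in degrees, forces in N, time in s.
With the tool pointing down it reaches from about 150 to 775 mm from the base axis. Payload 6.1 kg.
Tool frame: the origin (TCP) lies midway between the tips of the shut fingers; the grasp point (between the pads) lies 19 mm behind it; z points along the fingers, y is the line along which they close (so a half turn about z gives the same grasp; the last joint's range is limited). The gripper opens to 85 mm and grips with 20 to 120 N. Pads are 22 mm wide; open, the fingers measure 114 mm over their backs; the gripper's body (76 mm by 85 mm) begins 54 mm behind the grasp point. The pads swing forward as they close: fully open they stand 13 mm farther back than shut.
Start: joints at [-71.963, 7.208, -2.269, 80.523, 0, 90], TCP at [162.547, -499.186, 231.295] pointing down, gripper open.
Joint ranges: [-155.77, 155.77], [-54.66, 111.73], [-72.52, 77.12], [-102.08, 115.82], [-83.92, 84.16], [-180, 180]. Speed limits (degrees/s): [136.94, 136.94, 172.46, 180, 180, 180].

## Interface

Orientations are given as [roll, pitch, yaw] about the fixed x, y, z axes, in that order (R = Rz(yaw) Ry(pitch) Rx(roll)).
In Python, from plant import r gives the robot as it stands.
- The arm moves only by the tool move_arm, never from a script. Its argument "rows" is a list that holds one entry, the list of rows, each a list of 7 numbers: the closure, from 0 (fully open) to 1 (shut), then the shift along the world's x, y, z in units of 0.08 m (1.0 is 0.08 m), then the turn, a rotation vector about the world's x, y, z in units of 180 degrees (1.0 is 180 degrees). In form: [[[fingers, tx, ty, tz, rx, ry, rz], ...]]. A call has 1 to 10 rows; each row is the pose to reach, as a shift and turn from the pose commanded when the call began, turning the shorter way round; what a row does not reach only later rows make up. A row lasts 1/8 s, in which the tool goes at most 62.5 mm and 10.7 degrees, less where a joint would pass 70% of its speed; a pose out of reach is approached as far as the arm can. A call with a number of a shift or a turn outside -1 to 1 is refused whole. A call with a gripper value outside its range is refused whole. The fingers move at their own pace and stop on an object; "squeeze" is the grip in N (left out, the last holds). Time passes only in rows, so rows that repeat a pose let the fingers close. It gives the time, the measured TCP pose, the force and the opening at its end, in the units of the state.
- r.state(): the state, without advancing time (a new reading comes with each control period).
- r.grab_frame(name): name is "side" or "top" or "wrist"; returns (picture, depth): 420x560x3 uint8, red, green, blue; 420x560 float32, mm along the optical axis (not along the pixel's ray), 0 where there is no reading.
- r.get_calibration(name): a dict with "K" (3x3 intrinsics, pixels), "R" (3x3) and "t" (3): a world point X has camera coordinates R X + t. Camera axes: x right, y down, z forward; pixel columns grow to the right and rows downward; lengths in mm; the calibration is good to about 2 mm. A picture is of the moment at which its call begins: read the wrist's pose just before it. get_calibration takes no time and is no camera call; for the wrist camera it gives the pose at the moment of the call.
- r.finish_job(): hands the job in, once; it reports no verdict.
Trained networks look in the newest picture that a camera, given by its name, has taken for a name from the list of things; names that differ only in an ending like _2 or _b are one class to them, and where a whole thing is asked for, a point or a joint stands for the part that bears it (a point fixed in the world has none). Each returns a list of dicts, best first, with "p" (0 to 1); they miss things now and then, are a little off and sometimes report something else, mostly with a low value. They report only what shows in the picture. A call takes as long as a camera call. They do not tell look-alikes from the thing itself.
- r.find_in(camera, label): "xyz" ([x, y, z] in mm, in world coordinates, good to about 4 mm: the middle of the surface that is visible of it).
- r.regions_of(camera, label): "pixels" (420x560 bool, what is visible of it).
The state is a dict: "t": time; "qpos": joint angles; "qd": joint speeds; "joint_torque": joint torques, N m; "tcp_pos": TCP position; "ee_rot": TCP orientation; "force": force on the tool from outside, world axes, zero at the start; "moment": the same for the moment, N m; "opening": opening from 0.0 (shut) to 1.0 (fully open).
Only numpy, scipy, OpenCV 4.12 (cv2) and the standard library are available. Lean on these libraries where they do the work, as an engineer would, in place of code of your own. Each camera call takes 0.05 s, during which the arm holds its last target. There are 200 camera calls.

## Task

Pack the round mould that stands in the lever press: lay two of the four packing plates flat on top of it, one on the other, squarely and centred with their tabs to the open front, so that mould and plates together are 64 mm high. Then press the red palm pad down until the lever is at its stop, hold it there for a moment so the foot nips the packing, and let it come all the way up again, leaving the packed mould in place. Leave the spare moulds, the mallet, the jar and the white box alone.

Things in the scene. Friction and masses are not known exactly. Their poses are not given: they have to be found in the camera images.
- press: Fixed bench lever press: green base 190 (x) by 350 (y) by 20 mm, two pivot cheeks 155 mm high at its +y end, thin stop post at y = -105 mm. Origin: on the table under the bed centre. Front (-x) open. Its dark arm (50 mm wide, 30 thick) runs along y over the bed; raised, it and the foot still overhang the mould: plates go in from the front under them with the tool leaning back.
- press_bed (a point): Centre of the bed, on the top of the base, 20 mm above the table; the mould stands here.
- lever_pivot (a point): Pivot of the arm, 125 mm above the table, 170 mm to the press's +y from the bed centre; the axis is the press's x.
- lever_grip (a point): Centre of the top face of the red palm pad (60 mm in x by 75 mm along the arm) at the arm's free end, 330 mm from the pivot along the arm and 26 mm above the arm's centre line. About 241 mm above the table at rest, 151 mm at the stop.
- foot_face (a point): Centre of the lower face of the foot (at rest about 130 mm, its lowest edge 121 mm, above the table; steel with black rubber, 84 mm in x by 64 mm) under the arm, 170 mm from the pivot. At the stop, with nothing under it, it is level and 62 mm above the bed.
- lever (a joint): Angle of the arm (rad): 0 at rest (up), 0.28 at the stop (arm level). A spring raises it slowly when let go; pushing it at the palm pad takes about 1.5 N at first and about 7 N at the stop with a properly packed mould.
- foot (a joint): How far the sprung foot is pushed up into the arm (m): 0 free, 0.005 solid; 2 N per mm. With mould and plates 64 mm high it is pushed in about 2 mm at the stop.
- rack: Plywood rack fixed to the table, 95 mm (x) by 380 mm (y), the plates lie on it 45 mm above the table, in four bays 92 mm apart along its y with low dividers 4 mm thick that reach 54 mm above the table. Origin: under its centre on the table. Its front is its -x side.
- mould32: Closed round forming mould, dark brown wood with a thin brass line round it, 90 mm across, 32 mm high, flat top, loose. Origin: centre of its underside. One of the three moulds stands on the press bed; the others stand on a dark red board 20 mm thick.
- mould40: Closed round forming mould, white painted with a thin brass line round it, 90 mm across, 40 mm high, flat top, loose. Origin: centre of its underside. One of the three moulds stands on the press bed; the others stand on a dark red board 20 mm thick.
- mould44: Closed round forming mould, blue painted with a thin brass line round it, 90 mm across, 44 mm high, flat top, loose. Origin: centre of its underside. One of the three moulds stands on the press bed; the others stand on a dark red board 20 mm thick.
- plate6: Plastic packing plate, purple, 6 mm thick: a square of 80 by 80 mm with a grip tab 26 mm wide that sticks out 46 mm from the middle of its -x side (its far end is 86 mm from the square's centre); about 46 g. Origin: centre of the square's underside; z up through its thickness. It lies in a bay of the rack (which one varies) with the tab hanging free over the rack's front.
- plate10: Plastic packing plate, dark red, 10 mm thick: a square of 80 by 80 mm with a grip tab 26 mm wide that sticks out 46 mm from the middle of its -x side (its far end is 86 mm from the square's centre); about 77 g. Origin: centre of the square's underside; z up through its thickness. It lies in a bay of the rack (which one varies) with the tab hanging free over the rack's front.
- plate14: Plastic packing plate, teal, 14 mm thick: a square of 80 by 80 mm with a grip tab 26 mm wide that sticks out 46 mm from the middle of its -x side (its far end is 86 mm from the square's centre); about 108 g. Origin: centre of the square's underside; z up through its thickness. It lies in a bay of the rack (which one varies) with the tab hanging free over the rack's front.
- plate22: Plastic packing plate, yellow, 22 mm thick: a square of 80 by 80 mm with a grip tab 26 mm wide that sticks out 46 mm from the middle of its -x side (its far end is 86 mm from the square's centre); about 169 g. Origin: centre of the square's underside; z up through its thickness. It lies in a bay of the rack (which one varies) with the tab hanging free over the rack's front.
- mallet: Mallet lying on the table, wooden handle 240 mm, yellow and red head. Not needed. Origin: under the middle of the handle.
- clipjar: Glass jar of clips, 84 mm across, 85 mm high. Not needed. Origin: centre of its underside.
- cliptin: White card box, 90 by 55 by 45 mm. Not needed. Origin: centre of its underside.
Things that resemble listed ones, but are neither listed nor needed, are in the scene too. There is more than one size of the plate22; the one meant has the size given above.

How it is judged (in metres and radians):
On the way, in this order (a step that is already met when the one before it is completed fails the run):
1. the mould in the press carries exactly the two plates that make 64 mm, flat, square and centred, and the fingers have let go (((horizontal distance between mould32 and press_bed below 0.018 m and horizontal distance between each of plate10, plate22 and mould32 below 0.013 m and angle between each of plate10, plate22's own z axis and vertical below 0.06 rad and angle between the x axis of each of plate10, plate22 and the x axis of press, either way round below 0.2 rad and z of plate10 in the frame of mould32 between 0.029 and 0.057 m and linear speed of each of plate10, plate22 below 0.02 m/s and z of plate22 in the frame of mould32 between 0.029 and 0.045 m) or (horizontal distance between mould40 and press_bed below 0.018 m and horizontal distance between each of plate10, plate14 and mould40 below 0.013 m and angle between each of plate10, plate14's own z axis and vertical below 0.06 rad and angle between the x axis of each of plate10, plate14 and the x axis of press, either way round below 0.2 rad and z of plate10 in the frame of mould40 between 0.037 and 0.057 m and linear speed of each of plate10, plate14 below 0.02 m/s and z of plate14 in the frame of mould40 between 0.037 and 0.053 m) or (horizontal distance between mould44 and press_bed below 0.018 m and horizontal distance between each of plate6, plate14 and mould44 below 0.013 m and angle between each of plate6, plate14's own z axis and vertical below 0.06 rad and angle between the x axis of each of plate6, plate14 and the x axis of press, either way round below 0.2 rad and z of plate6 in the frame of mould44 between 0.041 and 0.061 m and linear speed of each of plate6, plate14 below 0.02 m/s and z of plate14 in the frame of mould44 between 0.041 and 0.053 m)) and contact force between the fingers and plate6 below 0.2 N and contact force between the fingers and plate10 below 0.2 N and contact force between the fingers and plate14 below 0.2 N and contact force between the fingers and plate22 below 0.2 N), for 0.2 s.
2. the lever is at its stop, with the foot nipping the packing (value of joint lever above 0.268 rad and value of joint foot between 0.0008 and 0.0034 m), for 0.3 s.
At the end, for the whole second after the job is handed in: The mould on the bed (within 18 mm of its centre) carries the two plates that make 64 mm (32+10+22, 40+10+14 or 44+6+14), in either order, each within 13 mm of the mould's centre, level to 3 degrees, square to the press to 11 degrees, at rest; the lever is back up (below 0.03 rad) (((horizontal distance between mould32 and press_bed below 0.018 m and horizontal distance between each of plate10, plate22 and mould32 below 0.013 m and angle between each of plate10, plate22's own z axis and vertical below 0.06 rad and angle between the x axis of each of plate10, plate22 and the x axis of press, either way round below 0.2 rad and z of plate10 in the frame of mould32 between 0.029 and 0.057 m and linear speed of each of plate10, plate22 below 0.02 m/s and z of plate22 in the frame of mould32 between 0.029 and 0.045 m) or (horizontal distance between mould40 and press_bed below 0.018 m and horizontal distance between each of plate10, plate14 and mould40 below 0.013 m and angle between each of plate10, plate14's own z axis and vertical below 0.06 rad and angle between the x axis of each of plate10, plate14 and the x axis of press, either way round below 0.2 rad and z of plate10 in the frame of mould40 between 0.037 and 0.057 m and linear speed of each of plate10, plate14 below 0.02 m/s and z of plate14 in the frame of mould40 between 0.037 and 0.053 m) or (horizontal distance between mould44 and press_bed below 0.018 m and horizontal distance between each of plate6, plate14 and mould44 below 0.013 m and angle between each of plate6, plate14's own z axis and vertical below 0.06 rad and angle between the x axis of each of plate6, plate14 and the x axis of press, either way round below 0.2 rad and z of plate6 in the frame of mould44 between 0.041 and 0.061 m and linear speed of each of plate6, plate14 below 0.02 m/s and z of plate14 in the frame of mould44 between 0.041 and 0.053 m)) and value of joint lever below 0.03 rad and velocity of joint lever below 0.05 rad/s); the robot touches nothing.
It fails at once if the mallet is moved more than 30 mm (distance of mallet from where it was at the start of the episode above 0.03 m).
It fails at once if the clip jar is moved more than 30 mm (distance of clipjar from where it was at the start of the episode above 0.03 m).
It fails at once if the white box is moved more than 30 mm (distance of cliptin from where it was at the start of the episode above 0.03 m).
It fails at once if a mould is moved more than 25 mm (distance of any of mould32, mould40, mould44 from where it was at the start of the episode above 0.025 m).
It also fails if it takes over 72 s, if anything falls off the work surface, if the arm or the gripper's body presses on something with over 40 N, if the wrist force passes 120 N, or if a joint passes its speed limit or range.

## Working session

There is one attempt and no reset: what is moved stays moved. The work goes in short steps, Python scripts to look and compute and a tool call to move; the robot and the scene stay as the last step left them, time stands still between calls to the robot, and variables do not carry over. Pictures are saved under pics/ and viewed, on a budget of 10 in all, crops included, one or two more only if the job needs it, and the job is handed in when it is done.

Besides the shell and the picture viewer there is one more tool, called after "Emit:" in YAML: its name, and indented under it one key for each argument. move_arm: Moves the arm, as the interface text tells. Shifts and turns lie within -1 to 1; 1 stands for 0.08 m of shift or 180 degrees of turn. Its arguments: {"type":"object","properties":{"rows":{"type":"array","items":{"type":"array","items":{"type":"array","items":{"type":"number","minimum":-1,"maximum":1}}}},"squeeze":{"type":"number"}},"required":["rows"]}

```bash
mkdir -p pics
cat > h.py <<'E'
import numpy as np, cv2
from plant import r
def cloud(cam):
    im,d=r.grab_frame(cam); c=r.get_calibration(cam); K=np.array(c["K"]);R=np.array(c["R"]);t=np.array(c["t"])
    v,u=np.mgrid[:d.shape[0],:d.shape[1]]
    P=np.stack([(u-K[0,2])/K[0,0]*d,(v-K[1,2])/K[1,1]*d,d],-1)
    W=(P-t)@R; W[d==0]=np.nan
    return im,W
def save(im,n): cv2.imwrite("pics/"+n,cv2.cvtColor(im,cv2.COLOR_RGB2BGR))
E
python3 - <<'E'
from h import *
print(r.state())
for c in("top","side"):
    im,W=cloud(c);save(im,c+"0.png");np.save(c+"W.npy",W)
    k=r.get_calibration(c);print(c,k["R"],-np.array(k["R"]).T@np.array(k["t"]))
    for l in "press rack lever_grip foot_face mould32 mould40 mould44 plate6 plate10 plate14 plate22 mallet clipjar cliptin".split():
        print(c,l,[(np.round(x["xyz"]).tolist(),round(x["p"],2)) for x in r.find_in(c,l)])
E
```

```text
{'t': 0.0, 'qpos': array([-7.19645898e+01,  7.24105785e+00, -2.32737073e+00,  8.05234075e+01,
       -1.64895441e-03,  9.00000422e+01]), 'qd': array([ 0.06310869,  0.05310975,  0.00267595,  0.01272056, -0.09158246,
       -0.15974937]), 'joint_torque': array([-7.69819253e-04, -4.35915470e+01,  3.52922773e+01,  1.73622638e-02,
        6.83101575e-05,  7.65716663e-06]), 'tcp_pos': array([ 162.40654871, -498.81432403,  230.5226948 ]), 'ee_rot': array([-1.79908164e+02,  1.64901986e-03,  1.80353707e+01]), 'force': array([ 0.50686064, -0.58987874,  0.4991518 ]), 'moment': array([0.01941051, 0.00138056, 0.04978876]), 'opening': 1.000158833723959}
top [[-0.0128002  -0.99986684  0.01012221]
 [-0.98232153  0.01068353 -0.18689641]
 [ 0.18676339 -0.01233557 -0.98232748]] [ 241.24386302   -4.80049432 1848.07731391]
top press [([620.0, 218.0, 25.0], 0.64)]
top rack [([610.0, -262.0, 23.0], 0.6)]
top lever_grip [([632.0, 177.0, 196.0], 0.56), ([607.0, -259.0, 26.0], 0.18)]
top foot_face [([614.0, 176.0, 151.0], 0.68), ([367.0, 500.0, 51.0], 0.41)]
top mould32 [([388.0, 374.0, 65.0], 0.79), ([598.0,
[... 2280 characters left out ...]
, 54.0], 0.82), ([674.0, -154.0, 50.0], 0.59), ([633.0, -244.0, 60.0], 0.55), ([345.0, -529.0, 29.0], 0.28)]
side plate14 [([555.0, -402.0, 71.0], 0.97), ([530.0, -587.0, 15.0], 0.96), ([593.0, -327.0, 54.0], 0.82), ([674.0, -154.0, 50.0], 0.59), ([633.0, -244.0, 60.0], 0.55), ([345.0, -529.0, 29.0], 0.28)]
side plate22 [([555.0, -402.0, 71.0], 0.97), ([530.0, -587.0, 15.0], 0.96), ([593.0, -327.0, 54.0], 0.82), ([674.0, -154.0, 50.0], 0.59), ([633.0, -244.0, 60.0], 0.55), ([345.0, -529.0, 29.0], 0.28)]
side mallet [([341.0, -529.0, 30.0], 0.62), ([610.0, 162.0, 149.0], 0.43)]
side clipjar [([768.0, -46.0, 71.0], 0.7)]
side cliptin [([361.0, -96.0, 47.0], 0.98), ([627.0, 163.0, 60.0], 0.62)]
```

View pics/top0.png

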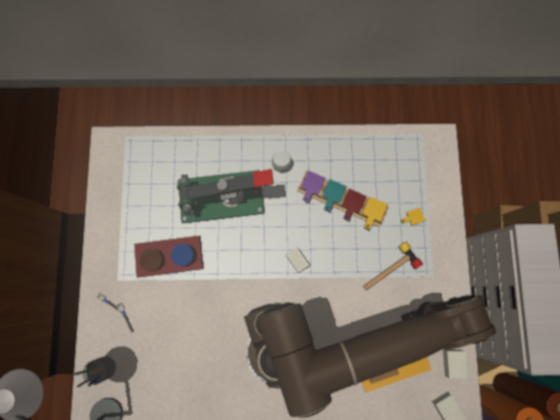

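View pics/side0.png

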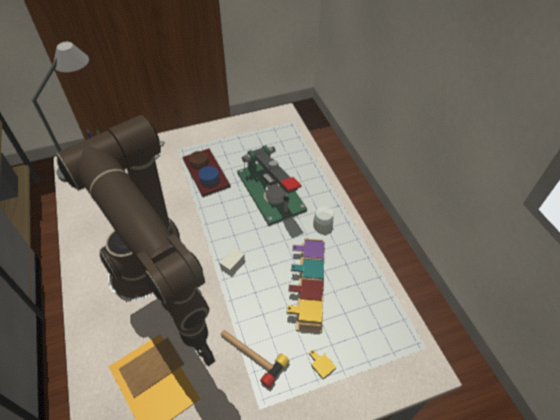

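The two views show the brown mould (top 150,260) and the blue mould (182,255) on the red board. So the white 40 mm mould is in the press, and I need dark red plate10 (top 353,205) and teal plate14 (335,195).

Run:
```python
from h import *
for c in("top","side"):
    im=cv2.imread(f"pics/{c}0.png");W=np.load(c+"W.npy");hsv=cv2.cvtColor(im,cv2.COLOR_BGR2HSV);H,S,V=cv2.split(hsv)
    def rect(n,m):
        m=m&np.isfinite(W[...,0]); P=W[m]
        if len(P)<5: print(c,n,len(P));return
        (a,b),wh,an=cv2.minAreaRect(P[:,:2].astype(np.float32)); print(c,n,len(P),np.round([a,b,*wh,an],1),"med",np.round(np.median(P,0),1))
    X,Y,Z=W[...,0],W[...,1],W[...,2]
    box=lambda x0,x1,y0,y1,z0,z1:(X>x0)&(X<x1)&(Y>y0)&(Y<y1)&(Z>z0)&(Z<z1)
    rect("green base",(H>35)&(H<90)&(S>60)&box(480,760,0,400,8,32))
    red=((H<8)|(H>172))&(S>120)
    rect("pad",red&box(480,760,-50,300,150,280))
    rect("dark arm",(S<80)&box(480,760,0,400,150,290))
    rect("mould z50-65",box(540,720,60,280,54,68))
    P=W[box(540,720,60,280,54,68)]
    rect("teal",(H>80)&(H<100)&(S>80)&box(450,760,-450,-60,40,80))
    rect("dkred",red&box(450,760,-450,-60,40,80))
    rect("purple",(H>120)&(H<160)&(S>50)&box(450,760,-450,-60,40,80))
    rect("yellow",(H>18)&(H<35)&(S>120)&box(450,760,-480,-60,40,90))
    m=box(540,720,60,280,54,68); print("mould hsv",np.median(hsv[m],0))
```

```text
top green base 973 [634.4 228.  181.5 337.8   6. ] med [579.4 225.4  19.6]
top pad 270 [655.   46.   55.8  69.2   5.9] med [654.2  47.1 240.7]
top dark arm 998 [639.6 190.6  88.7 367.2   5.8] med [636.4 195.5 181.1]
top mould z50-65 70 [625.8 148.3  41.1 153.9   8.4] med [616.6 166.1  59. ]
top teal 356 [ 623.5 -234.6   73.8  118.1   65.2] med [ 636.7 -239.7   58.5]
top dkred 343 [ 589.1 -318.    75.8  102.4   65.5] med [ 596.5 -319.6   55. ]
top purple 375 [ 662.6 -148.6   76.7  121.    65.2] med [ 676.8 -153.8   51. ]
top yellow 458 [ 544.8 -398.9   86.7  123.5   64.7] med [ 557.9 -398.7   66.4]
mould hsv [17.5 19.  86. ]
side green base 958 [635.2 224.6 185.8 348.7   6.4] med [588.2 152.2  18. ]
side pad 167 [653.3  46.1  55.6  90.    5.6] med [652.2  36.1 241.8]
side dark arm 505 [630.3 177.7 102.1 359.8   6.1] med [630.  175.1 192.2]
side mould z50-65 179 [645.9 141.4  77.  146.5  22.3] med [637.9 170.6  59.3]
side teal 388 [ 623.3 -239.1   81.6  117.7   63.8] med [ 637.3 -241.9   57.3]
side dkred 415 [ 586.5 -318.8   80.8  118.1   65.7] med [ 600.1 -323.6   53.6]
side purple 370 [ 663.7 -150.4   88.1  119.6   66.6] med [ 679.2 -155.6   49.2]
side yellow 584 [ 548.1 -395.9   95.7  122.4   65.7] med [ 559.4 -404.6   65.1]
mould hsv [21. 17. 89.]
```

Emit:
move_arm:
  rows:
    - [[0,1,0.75,0.6,0,0,0],[0,1,0.75,0.6,0,0,0],[0,1,0.75,0.6,0,0,0]]

```text
t: 1.88
tcp_pos: [244.6, -438.4, 281.3]
ee_rot: [179.8, -0.1, 18.3]
force: [-1.0, -1.3, 0.2]
opening: 1.005
```

Emit:
move_arm:
  rows:
    - [[0,1,0.75,0.6,0,0,-0.24],[0,1,0.75,0.6,0,0,-0.24],[0,1,0.75,0.6,0,0,-0.24],[0,1,0.75,0.6,0,0,-0.24],[0,1,0.75,0.6,0,0,-0.24]]

```text
t: 2.5
tcp_pos: [322.2, -379.5, 326.8]
ee_rot: [-180.0, 0.0, -25.2]
force: [0.1, -0.7, -0.0]
opening: 0.997
```

Emit:
move_arm:
  rows:
    - [[0,1,0.75,0.3,0,0,0],[0,1,0.75,0.3,0,0,0],[0,1,0.75,0.3,0,0,0]]

```text
t: 2.88
tcp_pos: [403.9, -318.5, 351.2]
ee_rot: [-180.0, -0.0, -24.9]
force: [-0.7, -0.0, 0.7]
opening: 1.0
```

Emit:
move_arm:
  rows:
    - [[0,1,0.6,0,0,0,0],[0,1,0.6,0,0,0,0],[0,1,0.6,0,0,0,0],[0,1,0.6,0,0,0,0]]

```text
t: 3.38
tcp_pos: [481.6, -272.0, 351.0]
ee_rot: [180.0, 0.1, -25.2]
force: [-1.0, 0.2, 0.2]
opening: 0.998
```

```bash
cat >> h.py <<'E'
def hsvmask(im,W,lo,hi,box):
    H,S,V=cv2.split(cv2.cvtColor(im,cv2.COLOR_RGB2HSV)); 
    hm=(H>=lo[0])&(H<=hi[0]) if lo[0]<=hi[0] else (H>=lo[0])|(H<=hi[0])
    m=hm&(S>=lo[1])&(V>=lo[2])
    for k in range(3): m&=(W[...,k]>box[2*k])&(W[...,k]<box[2*k+1])
    return m
def plate_fit(P):
    "fit the plate outline (square 80 + tab) to xy points: returns centre xy and yaw"
    from scipy.optimize import minimize
    P=P[:,:2]
    def cost(p):
        c,s=np.cos(p[2]),np.sin(p[2]); d=P-p[:2]; x=d@[c,s]; y=d@[-s,c]
        a=np.maximum(np.maximum(abs(x)-40,abs(y)-40),0); b=np.maximum(np.maximum(abs(x+63)-23,abs(y)-13),0)
        return np.minimum(np.minimum(a,b),6).mean()
    best=None
    m=np.median(P,0)
    for a0 in np.radians([-40,-25,-10,0,6,15]):
        for o in (0,15):
            q=minimize(cost,[m[0]+o,m[1],a0],method="Nelder-Mead",options=dict(initial_simplex=[[m[0]+o,m[1],a0],[m[0]+o+12,m[1],a0],[m[0]+o,m[1]+12,a0],[m[0]+o,m[1],a0+.2]],xatol=.01,fatol=1e-5))
            if best is None or q.fun<best.fun: best=q
    return np.round([*best.x[:2],np.degrees(best.x[2]),best.fun],2)
E
python3 - <<'E'
from h import *
s=r.state();print(s["qpos"],s["tcp_pos"])
k=r.get_calibration("wrist");R=np.array(k["R"]);print(np.round(-R.T@np.array(k["t"])),np.round(R[2],2),k["K"][0][0])
im,W=cloud("wrist");save(im,"w1.png")
bx=[430,780,-460,-60,47,75]
for n,lo,hi in(("teal",(78,70,20),(102,255,255)),("dkred",(170,90,20),(8,255,255))):
    m=hsvmask(im,W,lo,hi,bx); P=W[m]; v,u=np.where(m)
    print(n,len(P),len(P) and (np.median(P,0).round(1),plate_fit(P[::max(1,len(P)//3000)]),u.min(),u.max(),v.min(),v.max()))
E
```

```text
[-2.94434771e+01  1.24659410e+01  1.92282398e+01  9.68114551e+01
 -3.20557085e-02  1.75720370e+02] [ 481.59477001 -272.03623003  350.97976261]
[ 544. -300.  493.] [-0.24  0.12 -0.96] 359.1751277870723
teal 6384 (array([ 639.2, -239.6,   58.6]), array([ 643.52, -243.87,  -24.56,    0.  ]), np.int64(153), np.int64(229), np.int64(4), np.int64(121))
dkred 6109 (array([ 599.1, -319.6,   54.4]), array([ 603.23, -324.26,  -25.68,    0.  ]), np.int64(237), np.int64(308), np.int64(7), np.int64(123))
```

View pics/w1.png

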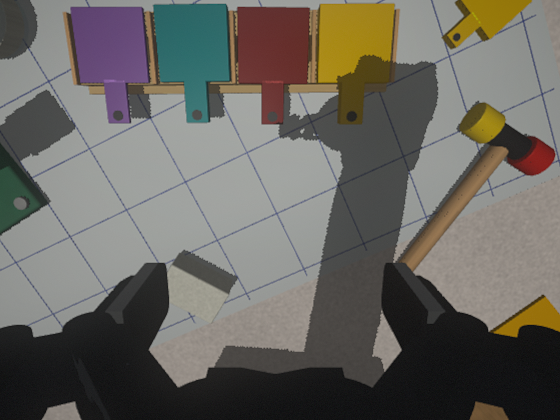

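The wrist view shows the plates in order: purple (110,45), teal (195,45), dark red (273,45), yellow (355,45). The tabs point toward the robot at v≈115. I'll refine the plate centres from their extents, then plan a half-turn of the tool, because joint 6 would run out of range at the press otherwise.

```bash
cat >> h.py <<'E'
from scipy.spatial.transform import Rotation as Ro
def ext_fit(P):
    yaw=np.radians(plate_fit(P[::max(1,len(P)//3000)])[2]); best=None
    for a in yaw+np.radians(np.arange(-4,4.1,.25)):
        ex=np.array([np.cos(a),np.sin(a)]);ey=np.array([-ex[1],ex[0]]);x=P[:,:2]@ex;y=P[:,:2]@ey
        x1=np.percentile(x,99.7);x0=np.percentile(x,.3);sq=x>x1-75;ya,yb=np.percentile(y[sq],[.5,99.5]);w=yb-ya
        tb=np.median(y[x<x0+35]); 
        if best is None or w<best[0]: best=(w,a,x0,x1,ya,yb,tb,ex,ey)
    w,a,x0,x1,ya,yb,tb,ex,ey=best
    c=ex*((x0+86+x1-40)/2)+ey*(ya+yb)/2
    print("  len",round(x1-x0,1),"wid",round(w,1),"tab off",round(tb-(ya+yb)/2,1))
    return c.round(1),round(np.degrees(a),1)
def rot(yaw,tilt):  # tool leaning forward along the plate's x (yaw, deg), half-turned hand
    y=np.radians(yaw);return Ro.from_rotvec(np.radians(tilt)*np.array([np.sin(y),-np.cos(y),0]))*Ro.from_euler("xyz",[180,0,yaw+180],degrees=True)
def plan(pos,R):
    s=r.state();c=Ro.from_euler("xyz",s["ee_rot"],degrees=True)
    print("shift u",((np.array(pos)-s["tcp_pos"])/80).round(3),"turn u",((R*c.inv()).as_rotvec()/np.pi).round(4),"target",np.round(pos,1))
E
python3 - <<'E'
from h import *
im,W=cloud("wrist")
bx=[430,780,-460,-60,47,75]
for n,lo,hi in(("teal",(78,70,20),(102,255,255)),("dkred",(170,90,20),(8,255,255))):
    m=hsvmask(im,W,lo,hi,bx); m=cv2.morphologyEx(m.astype(np.uint8),cv2.MORPH_OPEN,np.ones((3,3)))>0
    c,a=ext_fit(W[m]);print(n,c,a,np.median(W[m],0)[2])
    ex=np.array([np.cos(np.radians(a)),np.sin(np.radians(a))])
    p=c-68*ex;print("TCP xy",p)
    if n=="dkred": plan([*p,110],rot(a,30)); plan([*p,110],rot(a,0))
E
```

```text
len 123.4 wid 78.8 tab off -0.8
teal [ 644.2 -244.4] -24.4 58.47966074628581
TCP xy [ 582.27351107 -216.30889877]
  len 122.9 wid 78.1 tab off -1.1
dkred [ 604.  -324.9] -26.9 54.32206007315811
TCP xy [ 543.35776799 -294.13443977]
shift u [ 0.774 -0.275 -3.018] turn u [-0.2304  0.1128  0.9572] target [ 543.4 -294.1  110. ]
shift u [ 0.774 -0.275 -3.018] turn u [1.000e-04 1.000e-04 9.907e-01] target [ 543.4 -294.1  110. ]
```

Emit:
move_arm:
  rows:
    - [[0.3,0.3,-0.1,0,0,0,0.5],[0.3,0.3,-0.1,0,0,0,0.5],[0.3,0.3,-0.1,0,0,0,0.5],[0.3,0.3,-0.1,0,0,0,0.5],[0.3,0.3,-0.1,0,0,0,0.5],[0.3,0.3,-0.1,0,0,0,0.5],[0.3,0.3,-0.1,0,0,0,0.5],[0.3,0.3,-0.1,0,0,0,0.5],[0.3,0.3,-0.1,0,0,0,0.5]]

```text
t: 4.6
tcp_pos: [505.5, -280.1, 351.7]
ee_rot: [180.0, 0.0, 65.0]
force: [-0.6, 0.3, -0.6]
opening: 0.7
```

Emit:
move_arm:
  rows:
    - [[0.3,0,0,-0.9,0,0,0.49],[0.3,0,0,-0.9,0,0,0.49],[0.3,0,0,-0.9,0,0,0.49],[0.3,0,0,-0.9,0,0,0.49],[0.3,0,0,-0.9,0,0,0.49],[0.3,0,0,-0.9,0,0,0.49],[0.3,0,0,-0.9,0,0,0.49],[0.3,0,0,-0.9,0,0,0.49],[0.3,0,0,-0.9,0,0,0.49]]

```text
t: 5.72
tcp_pos: [505.5, -280.1, 279.7]
ee_rot: [-180.0, 0.0, 153.1]
force: [0.0, -0.0, -0.6]
opening: 0.7
```

Emit:
move_arm:
  rows:
    - [[0.3,0,0,-0.9,-0.073,-0.15,0],[0.3,0,0,-0.9,-0.073,-0.15,0],[0.3,0,0,-0.9,-0.073,-0.15,0],[0.3,0,0,-0.9,-0.073,-0.15,0]]

```text
t: 6.22
tcp_pos: [500.4, -277.1, 202.5]
ee_rot: [179.4, 29.7, 152.8]
force: [-0.2, 0.1, 0.9]
opening: 0.697
```

Run:
```python
from h import *
print(r.state()["qpos"].round(1))
im,W=cloud("wrist");save(im,"w2.png")
bx=[430,780,-460,-60,47,75]
for n,lo,hi in(("teal",(78,70,20),(102,255,255)),("dkred",(170,90,20),(8,255,255))):
    m=hsvmask(im,W,lo,hi,bx); m=cv2.morphologyEx(m.astype(np.uint8),cv2.MORPH_OPEN,np.ones((3,3)))>0
    if m.sum()<300: continue
    v,u=np.where(m);print(u.min(),u.max(),v.min(),v.max())
    c,a=ext_fit(W[m]);print(n,c,a,np.median(W[m],0)[2])
plan([543.4,-294.1,110],rot(-26.2,30))
```

```text
[-30.  -10.7 -30.5  40.6   1.9  -2.4]
327 424 126 239
  len 126.4 wid 84.6 tab off 1.6
teal [ 647.2 -245.1] -20.5 62.47792510666646
231 320 130 236
  len 124.1 wid 78.3 tab off -0.4
dkred [ 606.1 -326.4] -26.1 58.38794552829313
shift u [ 0.499 -0.194 -1.204] turn u [-0.0027  0.0008  0.0039] target [ 543.4 -294.1  110. ]
```

View pics/w2.png

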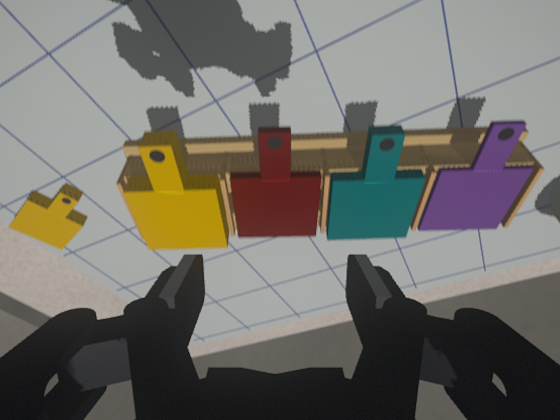

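Emit:
move_arm:
  rows:
    - [[0.3,0.54,-0.225,-1.0,0,0,0],[0.3,0.54,-0.225,-1.0,0,0,0],[0.3,0.54,-0.225,-1.0,0,0,0]]

```text
t: 6.65
tcp_pos: [551.6, -298.6, 126.9]
ee_rot: [179.4, 29.8, 152.9]
force: [-0.8, 0.0, -0.1]
opening: 0.704
```

Emit:
move_arm:
  rows:
    - [[0.3,0,0,-0.5,0,0,0],[0.3,0,0,-1.0,0,0,0],[0.3,0,0,-1.0,0,0,0],[0.3,0,0,-1.0,0,0,0]]

```text
t: 7.15
tcp_pos: [552.0, -298.6, 50.7]
ee_rot: [179.4, 30.2, 152.9]
force: [0.2, 0.5, 0.7]
opening: 0.702
```

Run:
```python
from h import *
im,W=cloud("wrist");save(im,"w3.png");print(r.state()["force"])
```

```text
[0.39796032 0.43980634 0.29076084]
```

View pics/w3.png

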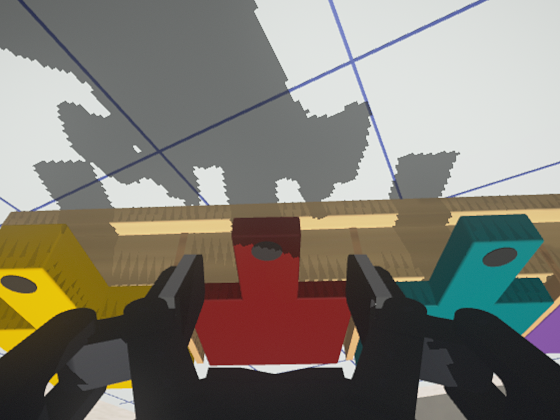

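Run:
```python
from h import *
s=r.state();print(s["tcp_pos"],s["ee_rot"])
im,W=cloud("wrist")
k=r.get_calibration("wrist");R=np.array(k["R"]);print(np.round(-R.T@np.array(k["t"])),np.round(R[2],2))
a=np.radians(-26.3);ex=np.array([np.cos(a),np.sin(a)]);ey=np.array([-ex[1],ex[0]])
for u in (215,270,340):
  for v in range(190,360,10):
    d=W[v,u,:2]-[604.5,-325.3];print(u,v,np.round([d@ex,d@ey,W[v,u,2]]))
plan([543.5,-295.2,40],rot(-26.3,30))
```

```text
[ 552.08456143 -298.61377677   51.09353849] [179.43051106  30.2800371  152.88063827]
[ 435. -239.  139.] [ 0.64 -0.32 -0.7 ]
215 190 [-60. -29.  -0.]
215 200 [-52. -30.  -1.]
215 210 [-50. -30.   5.]
215 220 [-48. -30.  11.]
215 230 [-41. -30.  11.]
215 240 [-40. -30.  18.]
215 250 [-39. -29.  24.]
215 260 [-42. -28.  32.]
215 270 [-39. -28.  36.]
215 280 [-39. -27.  42.]
215 290 [-42. -26.  49.]
215 300 [-40. -26.  53.]
215 310 [-30. -27.  53.]
215 320 [-21. -28.  54.]
215 330 [-10. -30.  54.]
215 340 [  3. -32.  54.]
215 350 [ 17. -33.  53.]
270 190 [-59.  -0.  -0.]
270 200 [-51.  -0.  -1.]
270 210 [-50.  -0.   6.]
270 220 [-88.   0.  47.]
270 230 [-87.   0.  51.]
270 240 [-84.   0.  53.]
270 250 [-79.   0.  54.]
270 260 [-71.   0.  53.]
270 270 [-65.   0.  54.]
270 280 [-58.  -0.  54.]
270 290 [-49.  -0.  54.]
270 300 [-41.  -0.  54.]
270 310 [-30.  -1.  54.]
270 320 [-20.  -1.  54.]
270 330 [-10.  -1.  54.]
270 340 [ 3. -1. 54.]
270 350 [17. -2. 54.]
340 190 [-58.  37.  -1.]
340 200 [-51.  38.  -0.]
340 210 [-51.  37.   8.]
340 220 [-47.  37.  11.]
340 230 [-41.  37.  13.]
340 240 [-41.  37.  20.]
340 250 [-42.  35.  27.]
340 260 [-41.  35.  33.]
340 270 [-41.  34.  39.]
340 280 [-41.  33.  44.]
340 290 [-42.  32.  50.]
340 300 [-39.  32.  54.]
340 310 [-29.  33.  54.]
340 320 [-19.  35.  54.]
340 330 [-8. 36. 54.]
340 340 [ 5. 37. 54.]
340 350 [18. 39. 54.]
shift u [-0.105  0.041 -0.137] turn u [-0.0017  0.0027  0.003 ] target [ 543.5 -295.2   40. ]
```

The measured outline fits the model: tab end at -87, square front at -40, centred within 1 mm. Now I'll grasp it.

Emit:
move_arm:
  rows:
    - [[0.3,-0.11,0.04,-0.14,0,0,0],[0.3,-0.11,0.04,-0.14,0,0,0],[0.8,-0.11,0.04,-0.14,0,0,0],[0.8,-0.11,0.04,-0.14,0,0,0],[0.8,-0.11,0.04,-0.14,0,0,0],[0.8,-0.11,0.04,-0.14,0,0,0],[0.8,-0.11,0.04,-0.14,0,0,0]]
  squeeze: 50

```text
t: 8.12
tcp_pos: [541.2, -294.1, 36.4]
ee_rot: [179.4, 30.1, 152.9]
force: [-1.6, 0.6, 2.3]
opening: 0.292
```

Emit:
move_arm:
  rows:
    - [[0.8,0,0,0.2,0,0,0],[0.8,0,0,0.5,0,0,0],[0.8,0,0,0.9,0,0,0],[0.8,0,0,0.9,0,0,0]]

```text
t: 8.62
tcp_pos: [542.6, -294.8, 111.2]
ee_rot: [179.4, 30.3, 152.9]
force: [0.8, -0.5, -0.5]
opening: 0.29
```

```bash
cat >> h.py <<'E'
def held(name,box,W=None,im=None,zt=None):
    if im is None: im,W=cloud("wrist")
    lo,hi=dict(teal=((78,70,20),(102,255,255)),dkred=((170,90,20),(8,255,255)))[name]
    m=hsvmask(im,W,lo,hi,box); m=cv2.morphologyEx(m.astype(np.uint8),cv2.MORPH_OPEN,np.ones((3,3)))>0
    P=W[m]; n=np.linalg.svd(P[::7]-P.mean(0),full_matrices=0)[2][2]; n*=np.sign(n[2])
    print(name,len(P),"z med",np.median(P,0).round(1),"normal",n.round(3)); return im,W,m
E
python3 - <<'E'
from h import *
s=r.state();print(s["tcp_pos"],s["ee_rot"],s["opening"])
im,W,m=held("dkred",[430,780,-460,-60,70,170]);save(im,"w4.png")
k=plate_fit(W[m][::5]);print(k)
E
```

```text
[ 542.58961065 -294.82352312  111.16256139] [179.4169458   30.30104915 152.88621626] 0.29046937911839416
dkred 7091 z med [ 554.9 -298.7  126.2] normal [-0.028  0.013  1.   ]
[ 563.51 -315.88  -41.15    0.  ]
```

View pics/w4.png

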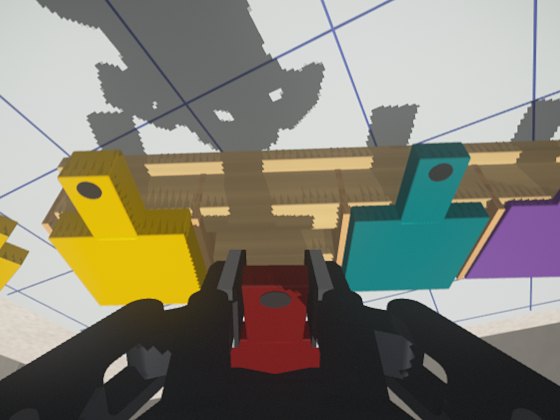

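Emit:
move_arm:
  rows:
    - [[0.8,-0.3,0.5,0,0,0,0.04],[0.8,-0.6,1,0.02,0,0,0.09]]

```text
t: 8.93
tcp_pos: [491.1, -212.0, 106.8]
ee_rot: [179.3, 29.8, 169.3]
force: [0.1, 0.4, -1.1]
opening: 0.291
```

Emit:
move_arm:
  rows:
    - [[0.8,-0.3,0.5,0,0,0,0.04],[0.8,-0.6,1,0.02,0,0,0.09]]

```text
t: 9.18
tcp_pos: [442.7, -132.0, 108.8]
ee_rot: [179.3, 29.9, -174.5]
force: [0.4, 0.4, -0.5]
opening: 0.293
```

Emit:
move_arm:
  rows:
    - [[0.8,-0.1,0.5,0,0,0,0],[0.8,-0.1,1,0,0,0,0]]

```text
t: 9.43
tcp_pos: [435.2, -53.3, 109.1]
ee_rot: [179.4, 29.9, -174.9]
force: [0.2, 0.7, -0.5]
opening: 0.288
```

Emit:
move_arm:
  rows:
    - [[0.8,0,0.5,0,0,0,0],[0.8,0,1,0,0,0,0]]

```text
t: 9.68
tcp_pos: [435.6, 27.1, 109.4]
ee_rot: [179.4, 29.9, -174.8]
force: [1.7, -0.1, -0.2]
opening: 0.284
```

Emit:
move_arm:
  rows:
    - [[0.8,0,0.5,0,0,0,0],[0.8,0,1,0,0,0,0]]

```text
t: 9.93
tcp_pos: [435.7, 107.1, 109.4]
ee_rot: [179.4, 29.9, -174.7]
force: [0.5, -0.6, -0.4]
opening: 0.29
```

Emit:
move_arm:
  rows:
    - [[0.8,0,0.4,0,0,0,0],[0.8,0,0.75,0,0,0,0],[0.8,0,0.75,0,0,0,0],[0.8,0,0.75,0,0,0,0]]

```text
t: 10.42
tcp_pos: [436.0, 165.5, 109.6]
ee_rot: [179.5, 29.9, -174.7]
force: [-0.2, -0.6, -1.4]
opening: 0.292
```

Run:
```python
from h import *
s=r.state();print(s["tcp_pos"],s["ee_rot"],s["opening"],s["qpos"].round(1))
im,W,m=held("dkred",[300,780,-60,460,70,170]);save(im,"w5.png");np.save("w5.npy",W)
a=np.radians(6);ex=np.array([np.cos(a),np.sin(a)]);ey=np.array([-ex[1],ex[0]]);d=W[m][:,:2]-s["tcp_pos"][:2]
print("tab x' rel tcp",np.percentile(d@ex,[.5,50,99.5]),"y'",np.percentile(d@ey,[1,50,99]))
```

```text
[436.03267599 165.50320457 109.63759304] [ 179.49242057   29.87664451 -174.65760689] 0.29154181087017134 [ 27.2 -19.6 -48.4  33.  -10.2  19.2]
dkred 7075 z med [451.6 167.6 127.4] normal [-0.01  -0.007  1.   ]
tab x' rel tcp [-16.25819315  15.72851589  69.53135838] y' [-20.10036378   0.51237322  20.21448326]
```

View pics/w5.png

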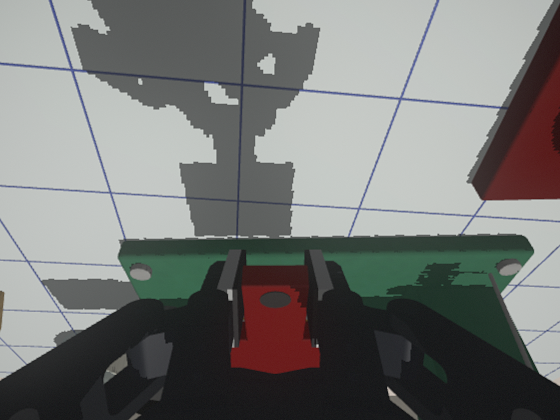

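Run:
```python
from h import *
from scipy.optimize import least_squares
W=np.load("w5.npy");im=cv2.cvtColor(cv2.imread("pics/w5.png"),cv2.COLOR_BGR2RGB)
m=hsvmask(im,W,(40,50,15),(95,255,255),[400,800,0,420,5,32]);m=cv2.morphologyEx(m.astype(np.uint8),cv2.MORPH_OPEN,np.ones((5,5)))>0
# front edge: min x per y bin
P=W[m];b=np.arange(30,400,6);E=[]
for y in b:
    q=P[(abs(P[:,1]-y)<3)]
    if len(q)>5:E.append((np.percentile(q[:,0],2),y))
E=np.array(E);f=np.polyfit(E[3:-3,1],E[3:-3,0],1);print("front x=",f,"yaw",-np.degrees(np.arctan(f[0])),"n",len(E))
a=-np.arctan(f[0]);ex=np.array([np.cos(a),np.sin(a)]);ey=np.array([-ex[1],ex[0]])
q=P[:,:2]@ey;print("y' ext",np.percentile(q,[.2,99.8]),"z top",np.median(P[:,2]), "bed y' of (640,186)",np.dot([640,186],ey),"front x'",np.dot([f[1],0],ex),"bed x'",np.dot([640,186],ex))
for c in("side","top"):
    W=np.load(c+"W.npy");X,Y,Z=np.moveaxis(W,-1,0);im=cv2.imread(f"pics/{c}0.png");S=cv2.cvtColor(im,cv2.COLOR_BGR2HSV)[...,1]
    m=(abs(X-640)<65)&(abs(Y-186)<65)&(S<60)
    w=W[m&(Z>28)&(Z<56)];t=W[m&(Z>57)&(Z<63)]
    print(c,len(w),len(t),"top ext",t.min(0).round(),t.max(0).round())
    if len(w)>8:
        g=least_squares(lambda p:np.hypot(w[:,0]-p[0],w[:,1]-p[1])-45,[640,186],loss="soft_l1",f_scale=2);print("circle",g.x.round(1),np.abs(g.fun).mean().round(2))
```

```text
front x= [-1.08130967e-01  5.64615523e+02] yaw 6.1714696647705845 n 59
y' ext [-11.57975729 331.12360328] z top 19.694726398277137 bed y' of (640,186) 116.11930289562578 front x' 561.3433612183704 bed x' 656.2867570620589
side 129 96 top ext [599. 133.  57.] [675. 211.  63.]
circle [642.2 181.6] 7.83
top 58 30 top ext [600. 144.  57.] [646. 210.  62.]
circle [646.5 184.5] 4.8
```

Run:
```python
from h import *
ims=[]
for c in("side","top"):
    im,W=cloud(c);k=r.get_calibration(c);K,R,t=[np.array(k[x]) for x in("K","R","t")]
    im=cv2.cvtColor(im,cv2.COLOR_RGB2BGR)
    def pr(P): q=(np.atleast_2d(P)@R.T+t)@K.T; return q[:,:2]/q[:,2:]
    c0=pr([640,186,60])[0].astype(int);s=7;x0,y0=c0-[28,28]
    cr=cv2.resize(im[y0:y0+56,x0:x0+56],None,fx=s,fy=s,interpolation=cv2.INTER_CUBIC)
    th=np.linspace(0,2*np.pi,80)
    for z,col in((60,(0,255,255)),(20,(255,255,0))):
        p=pr(np.stack([640+45*np.cos(th),186+45*np.sin(th),z+0*th],1));p=((p-[x0,y0]+.5)*s).astype(np.int32);cv2.polylines(cr,[p],True,col,1)
    ims.append(np.clip(cr.astype(float)*1.6,0,255).astype(np.uint8))
cv2.imwrite("pics/ov1.png",np.hstack(ims))
```

```text
(no output)
```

View pics/ov1.png

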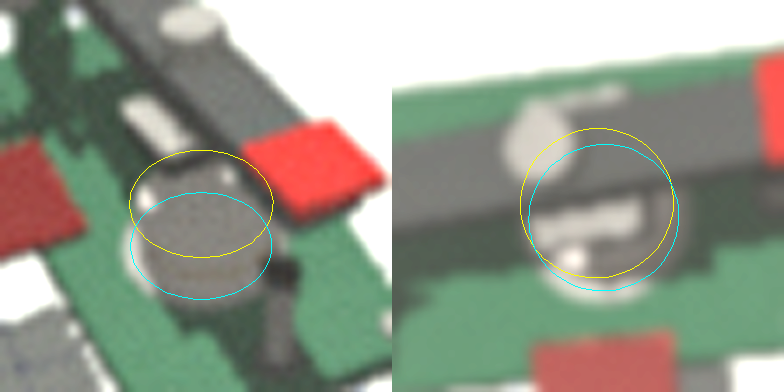

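Emit:
move_arm:
  rows:
    - [[0.8,0.1,0.01,-0.3,0,0,0],[0.8,0.4,0.035,-0.52,0,0,0.004],[0.8,0.82,0.07,-0.52,0,0,0.004],[0.8,0.82,0.07,-0.52,0,0,0.004]]

```text
t: 11.08
tcp_pos: [504.5, 170.8, 69.9]
ee_rot: [179.4, 30.1, -174.2]
force: [-0.5, -0.2, 0.3]
opening: 0.291
```

Emit:
move_arm:
  rows:
    - [[0.8,0.3,0.03,0,0,0,0],[0.8,0.6,0.05,0,0,0,0],[0.8,0.83,0.075,0,0,0,0],[0.8,0.83,0.075,0,0,0,0],[0.8,0.83,0.075,0,0,0,0]]

```text
t: 11.7
tcp_pos: [568.0, 177.2, 69.2]
ee_rot: [179.4, 29.9, -174.0]
force: [-0.1, 0.4, -0.3]
opening: 0.293
```

Emit:
move_arm:
  rows:
    - [[0.8,0,0,-0.08,0,0,0],[0.8,0,0,-0.15,0,0,0],[0.8,0,0,-0.15,0,0,0],[0.8,0,0,-0.15,0,0,0]]

```text
t: 12.2
tcp_pos: [568.9, 177.7, 57.7]
ee_rot: [179.4, 30.0, -174.0]
force: [0.4, 0.6, -1.3]
opening: 0.292
```

Run:
```python
from h import *
s=r.state();print(s["tcp_pos"],s["ee_rot"],s["force"])
im,W,m=held("dkred",[450,780,60,360,55,110]);save(im,"w6.png")
a=np.radians(6.1);ex=np.array([np.cos(a),np.sin(a)]);ey=np.array([-ex[1],ex[0]]);d=W[m][:,:2]-s["tcp_pos"][:2]
print(np.percentile(d@ex,[.5,99.5]))
X,Y,Z=np.moveaxis(W,-1,0)
w=W[(abs(X-637)<60)&(abs(Y-185)<60)&(Z>26)&(Z<57)&~m];print(len(w),w.min(0) if len(w) else 0,w.max(0) if len(w) else 0)
from scipy.optimize import least_squares
if len(w)>20: g=least_squares(lambda p:np.hypot(w[:,0]-p[0],w[:,1]-p[1])-45,[638,185],loss="soft_l1",f_scale=1);print("circle",g.x.round(1),np.median(np.abs(g.fun)).round(2))
```

```text
[568.87010927 177.67521764  57.67699708] [ 179.415093     30.02100053 -173.99407994] [ 0.36096315  0.59493849 -1.31326917]
dkred 7019 z med [584.4 180.3  75.2] normal [-0.032 -0.017  0.999]
[-16.11846472  69.33888198]
712 [597.1808566  140.32435889  26.00852251] [635.89067585 198.56343989  35.07743371]
circle [643.3 184.5] 0.35
```

View pics/w6.png

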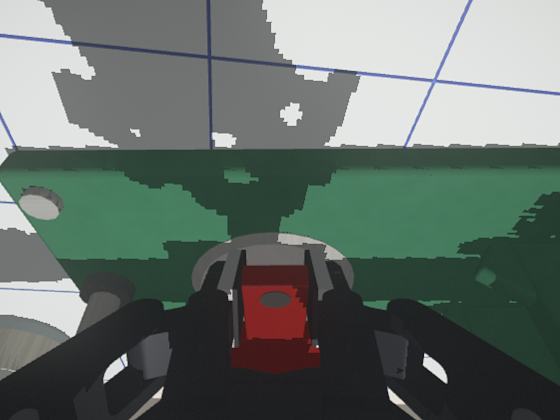

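Emit:
move_arm:
  rows:
    - [[0.8,0.05,0,0,0,0,0],[0.8,0.05,0,-0.02,0,0,0],[0.8,0.05,0,-0.04,0,0,0],[0.8,0.05,0,-0.04,0,0,0],[0.8,0.05,0,-0.04,0,0,0]]

```text
t: 12.88
tcp_pos: [572.9, 177.6, 54.4]
ee_rot: [179.4, 30.0, -174.0]
force: [-0.0, -0.5, -0.1]
opening: 0.296
```

Emit:
move_arm:
  rows:
    - [[0.8,0,0,-0.02,0,0,0],[0.8,0,0,-0.02,0,0,0],[0.8,0,0,-0.02,0,0,0]]

```text
t: 13.25
tcp_pos: [572.9, 177.6, 52.8]
ee_rot: [179.4, 30.0, -174.0]
force: [-0.2, 0.8, -0.3]
opening: 0.29
```

Emit:
move_arm:
  rows:
    - [[0.8,0,0,-0.02,0,0,0],[0.8,0,0,-0.02,0,0,0],[0.8,0,0,-0.02,0,0,0]]

```text
t: 13.62
tcp_pos: [573.1, 177.7, 51.6]
ee_rot: [179.4, 30.0, -174.0]
force: [-0.4, -0.6, 1.6]
opening: 0.292
```

Emit:
move_arm:
  rows:
    - [[0.8,0,0,-0.02,0,0,0],[0.8,0,0,-0.02,0,0,0],[0.8,0,0,-0.02,0,0,0]]

```text
t: 14.0
tcp_pos: [573.6, 177.8, 51.0]
ee_rot: [179.4, 30.1, -174.0]
force: [-4.9, -2.2, 7.7]
opening: 0.292
```

Run:
```python
from h import *
print(r.state()["force"],r.state()["tcp_pos"]);held("dkred",[450,780,60,360,55,110]);print(r.state()["force"])
```

```text
[-4.93373283 -2.22376251  7.67417593] [573.6014109  177.78105388  51.0092487 ]
dkred 7040 z med [588.2 180.4  68.9] normal [-0.052 -0.027  0.998]
[-5.79536901 -0.25317211  7.35673019]
```

Emit:
move_arm:
  rows:
    - [[0.8,0,0,0.015,0,0,0],[0.3,0,0,0.015,0,0,0],[0.3,0,0,0.015,0,0,0],[0.3,0,0,0.015,0,0,0],[0.3,0,0,0.015,0,0,0],[0.3,0,0,0.015,0,0,0]]

```text
t: 14.8
tcp_pos: [572.9, 177.6, 50.8]
ee_rot: [179.4, 30.0, -174.0]
force: [-0.4, 0.7, -0.3]
opening: 0.701
```

Emit:
move_arm:
  rows:
    - [[0.3,-0.3,-0.03,0.05,0,0,0],[0.3,-0.9,-0.1,0.1,0,0,0],[0.3,-0.9,-0.1,0.1,0,0,0]]

```text
t: 15.18
tcp_pos: [498.1, 169.0, 58.1]
ee_rot: [179.4, 29.9, -173.9]
force: [-0.4, 0.5, 1.0]
opening: 0.699
```

Emit:
move_arm:
  rows:
    - [[0.3,-0.9,-0.1,0.7,0,0,0],[0.3,-0.9,-0.1,0.7,0,0,0],[0.3,-0.9,-0.1,0.7,0,0,0],[0.3,-0.9,-0.1,0.7,0,0,0]]

```text
t: 15.68
tcp_pos: [429.8, 161.9, 114.9]
ee_rot: [179.4, 30.1, -174.0]
force: [-0.3, 0.1, 0.9]
opening: 0.7
```

```bash
cat >> h.py <<'E'
def press_check(n,plate):
    from scipy.optimize import least_squares
    im,W,m=held(plate,[450,780,60,360,55,110]);save(im,n)
    P=W[m];a=np.radians(6.1);ex=np.array([np.cos(a),np.sin(a)]);ey=np.array([-ex[1],ex[0]])
    x=P[:,:2]@ex;y=P[:,:2]@ey;x0=np.percentile(x,.5);tb=x<x0+40;k=np.polyfit(x[tb],y[tb],1)
    # tab edges for yaw; front edge of square
    f=P[(x>x0+42)&(x<x0+60)];yy=f[:,:2]@ey
    print("tab end x'",x0.round(1),"centre x'",(x0+86).round(1),"tab mid y'",np.median(y[tb]).round(1),"tab axis deg",np.degrees(np.arctan(k[0])).round(1),"front sq y' ext",np.percentile(yy,[1,99]).round(1),"x max",x.max().round(1))
    X,Y,Z=np.moveaxis(W,-1,0)
    w=W[(abs(X-640)<60)&(abs(Y-185)<60)&(Z>26)&(Z<56)&~m]
    g=least_squares(lambda p:np.hypot(w[:,0]-p[0],w[:,1]-p[1])-45,[640,185],loss="soft_l1",f_scale=1)
    print("mould",g.x.round(1),len(w),np.median(abs(g.fun)).round(2),"in press axes",(g.x@ex).round(1),(g.x@ey).round(1))
E
python3 - <<'E'
from h import *
s=r.state();print(s["tcp_pos"],s["ee_rot"])
press_check("w7.png","dkred")
E
```

```text
[429.78721606 161.87888829 114.91402897] [ 179.39749607   30.07408665 -174.01066716]
dkred 4079 z med [611.7 181.8  68.6] normal [-0.032 -0.002  0.999]
tab end x' 572.6 centre x' 658.6 tab mid y' 116.4 tab axis deg -0.8 front sq y' ext [ 77.8 155.1] x max 695.4
mould [643. 184.] 1868 0.34 in press axes 658.9 114.7
```

View pics/w7.png

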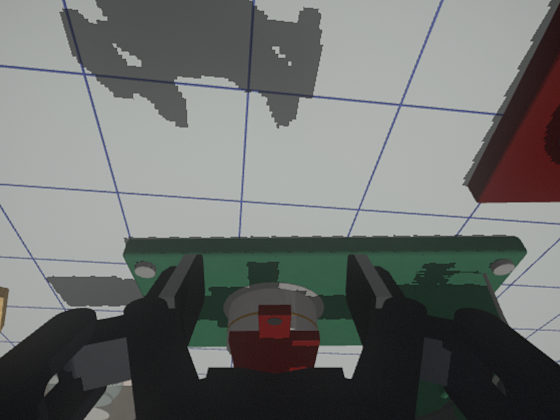

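Emit:
move_arm:
  rows:
    - [[0.3,0,-1,0.3,0,0,0],[0.3,0,-1,0.3,0,0,0]]

```text
t: 15.98
tcp_pos: [429.4, 80.1, 138.8]
ee_rot: [179.4, 30.0, -174.1]
force: [-0.1, -0.1, -0.4]
opening: 0.697
```

Emit:
move_arm:
  rows:
    - [[0.3,0,-1,0.3,0,0,0],[0.3,0,-1,0.3,0,0,0]]

```text
t: 16.23
tcp_pos: [429.7, -1.5, 163.3]
ee_rot: [179.4, 30.1, -174.2]
force: [-0.1, -0.5, 0.1]
opening: 0.701
```

Emit:
move_arm:
  rows:
    - [[0.3,0.3,-1,0,0,0,-0.085],[0.3,0.3,-1,0,0,0,-0.085]]

```text
t: 16.48
tcp_pos: [453.8, -81.4, 162.1]
ee_rot: [179.4, 30.0, 170.3]
force: [-0.2, 1.0, -0.8]
opening: 0.703
```

Emit:
move_arm:
  rows:
    - [[0.3,0.3,-1,0,0,0,-0.085],[0.3,0.3,-1,0,0,0,-0.085]]

```text
t: 16.73
tcp_pos: [477.9, -161.1, 161.7]
ee_rot: [179.5, 29.9, 155.1]
force: [0.5, 0.6, -0.2]
opening: 0.703
```

Emit:
move_arm:
  rows:
    - [[0.3,0.6,-0.7,-0.3,0,0,0],[0.3,0.6,-0.7,-0.3,0,0,0],[0.3,0.6,-0.7,-0.3,0,0,0],[0.3,0.6,-0.7,-0.3,0,0,0]]

```text
t: 17.23
tcp_pos: [524.4, -213.8, 138.5]
ee_rot: [179.4, 30.0, 155.4]
force: [0.2, 0.1, 0.2]
opening: 0.699
```

Run:
```python
from h import *
s=r.state();print(s["tcp_pos"],s["ee_rot"])
im,W,m=held("teal",[430,780,-460,-60,47,75]);save(im,"w8.png")
P=W[m&(abs(W[...,2]-np.median(W[m][:,2]))<3)];v,u=np.where(m);print(u.min(),u.max(),v.min(),v.max())
c,a=ext_fit(P);print(c,a)
# pin down with tab axis
for _ in range(3):
    ex=np.array([np.cos(np.radians(a)),np.sin(np.radians(a))]);ey=np.array([-ex[1],ex[0]])
    x=P[:,:2]@ex;y=P[:,:2]@ey;x0=np.percentile(x,.4);tb=(x<x0+38)
    b=np.arange(x0+2,x0+38,4);mid=[(np.percentile(y[abs(x-q)<2],2)+np.percentile(y[abs(x-q)<2],98))/2 for q in b]
    k=np.polyfit(b,mid,1);a+=np.degrees(np.arctan(k[0]))
sq=x>x0+48;print("tab yaw",a,"tab mid",np.median(mid),"sq y ext",np.percentile(y[sq],[1,99]),"x ext",x0,x.max())
cen=ex*(x0+86)+ey*np.median(mid);print("centre",cen)
plan([*(cen-70*ex),110],rot(a,30))
```

```text
[ 524.38164101 -213.82720507  138.46191664] [179.40815693  29.9542785  155.41308649]
teal 7836 z med [ 622.  -231.4   58.7] normal [-0.025  0.011  1.   ]
248 352 187 297
  len 124.6 wid 78.1 tab off -0.7
[ 642.7 -244.1] -24.8
tab yaw -24.656029204610974 tab mid 45.950814491158596 sq y ext [ 7.53667287 84.76208093] x ext 600.8220575138516 726.7337535446285
centre [ 643.39474992 -244.70229222]
shift u [ 0.69  -0.022 -0.363] turn u [-0.0025  0.0013 -0.0021] target [ 579.8 -215.5  110. ]
```

Emit:
move_arm:
  rows:
    - [[0.3,0.62,0.01,-0.4,0,0,-0.001],[0.3,0.62,0.01,-0.4,0,0,-0.001],[0.3,0.62,0.01,-0.9,0,0,-0.001],[0.3,0.62,0.01,-0.9,0,0,-0.001],[0.3,0.62,0.01,-0.9,0,0,-0.001]]

```text
t: 17.9
tcp_pos: [574.8, -213.5, 69.0]
ee_rot: [179.4, 30.1, 155.2]
force: [0.4, 0.5, 0.1]
opening: 0.696
```

Run:
```python
from h import *
s=r.state();print(s["tcp_pos"],s["ee_rot"]);plan([574.3,-213,45.5],rot(-24.7,30))
```

```text
[ 574.83645529 -213.52772921   68.97929277] [179.40600423  30.14526573 155.23215001]
shift u [-0.007  0.007 -0.293] turn u [-0.0023  0.0019 -0.0013] target [ 574.3 -213.    45.5]
```

Emit:
move_arm:
  rows:
    - [[0.3,-0.005,0.005,-0.29,0,0,0],[0.3,-0.005,0.005,-0.29,0,0,0],[0.8,-0.005,0.005,-0.29,0,0,0],[0.8,-0.005,0.005,-0.29,0,0,0],[0.8,-0.005,0.005,-0.29,0,0,0],[0.8,-0.005,0.005,-0.29,0,0,0],[0.8,-0.005,0.005,-0.29,0,0,0]]
  squeeze: 70

```text
t: 18.77
tcp_pos: [575.0, -213.6, 45.3]
ee_rot: [179.4, 30.2, 155.2]
force: [-3.5, 1.1, 6.3]
opening: 0.28
```

Emit:
move_arm:
  rows:
    - [[0.8,0,0,0.1,0,0,0],[0.8,0,0,0.3,0,0,0],[0.8,0,0,0.6,0,0,0],[0.8,0,0,0.9,0,0,0],[0.8,0,0,0.9,0,0,0],[0.8,0,0,0.9,0,0,0]]

```text
t: 19.52
tcp_pos: [573.4, -212.9, 114.5]
ee_rot: [179.4, 29.9, 155.2]
force: [0.3, 0.2, -1.3]
opening: 0.28
```

Run:
```python
from h import *
s=r.state();print(s["tcp_pos"],s["ee_rot"],s["opening"])
im,W,m=held("teal",[430,780,-460,-60,75,170]);save(im,"w9.png")
a=np.radians(-24.7);ex=np.array([np.cos(a),np.sin(a)]);ey=np.array([-ex[1],ex[0]]);d=W[m][:,:2]-s["tcp_pos"][:2]
x,y=d@ex,d@ey;print("x' rel tcp",np.percentile(x,[.5,99.5]),"y' tab mid",np.median(y[x<10]))
```

```text
[ 573.419352   -212.92781299  114.48044951] [179.4209093   29.92424753 155.22259098] 0.28006327700025646
teal 7456 z med [ 593.2 -219.5  125.5] normal [-0.035 -0.004  0.999]
x' rel tcp [-13.17994152  84.0022719 ] y' tab mid 1.2692191663358532
```

View pics/w9.png

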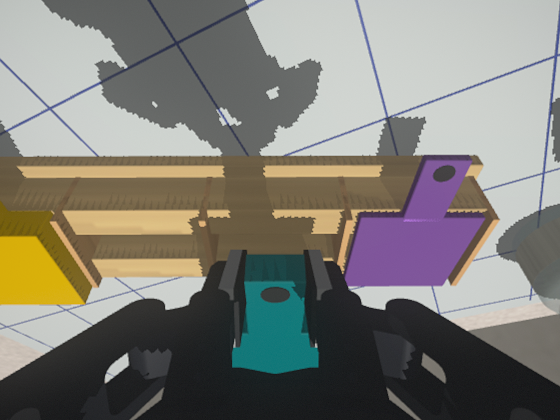

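Emit:
move_arm:
  rows:
    - [[0.8,-0.3,0.3,0,0,0,0],[0.8,-0.7,0.8,0,0,0,0.04],[0.8,-0.7,0.8,0,0,0,0.04]]

```text
t: 19.95
tcp_pos: [514.8, -147.4, 113.0]
ee_rot: [179.4, 29.8, 162.5]
force: [0.3, 0.2, -0.4]
opening: 0.281
```

Emit:
move_arm:
  rows:
    - [[0.8,-0.4,0.5,0,0,0,0.04],[0.8,-0.8,1,0,0,0,0.08],[0.8,-0.8,1,0,0,0,0.08]]

```text
t: 20.32
tcp_pos: [452.1, -68.2, 114.2]
ee_rot: [179.4, 29.9, 176.9]
force: [0.3, -0.7, -0.7]
opening: 0.28
```

Emit:
move_arm:
  rows:
    - [[0.8,-0.1,0.5,0,0,0,0.051],[0.8,-0.22,1,0,0,0,0.051],[0.8,-0.22,1,0,0,0,0.051]]

```text
t: 20.7
tcp_pos: [436.7, 12.5, 115.3]
ee_rot: [179.4, 30.0, -173.8]
force: [0.4, -0.4, -0.6]
opening: 0.28
```

Emit:
move_arm:
  rows:
    - [[0.8,0,0.5,0,0,0,0],[0.8,0,1,0,0,0,0],[0.8,0,1,0,0,0,0]]

```text
t: 21.08
tcp_pos: [437.4, 92.6, 115.7]
ee_rot: [179.4, 30.0, -173.8]
force: [-0.1, -0.3, -0.8]
opening: 0.283
```

Emit:
move_arm:
  rows:
    - [[0.8,0,0.5,-0.2,0,0,0],[0.8,0,0.88,-0.3,0,0,0],[0.8,0,0.88,-0.3,0,0,0],[0.8,0,0.88,-0.3,0,0,0]]

```text
t: 21.58
tcp_pos: [437.0, 160.0, 91.4]
ee_rot: [179.5, 30.0, -174.1]
force: [0.4, 0.0, -0.4]
opening: 0.281
```

Run:
```python
from h import *
s=r.state();print(s["tcp_pos"],s["ee_rot"],s["opening"])
im,W,m=held("teal",[330,780,60,360,75,170])
a=np.radians(6.1);ex=np.array([np.cos(a),np.sin(a)]);ey=np.array([-ex[1],ex[0]]);d=W[m][:,:2]-s["tcp_pos"][:2]
x,y=d@ex,d@ey;print("x' rel tcp",np.percentile(x,[.5,99.5]),"y' tab mid",np.median(y[x<10]))
plan([569.5,176,88],rot(6.1,30))
```

```text
[437.03112889 160.0286522   91.41550045] [ 179.46528659   29.9810054  -174.07076919] 0.28143341436753866
teal 7477 z med [458.7 163.2 103.6] normal [-0.017 -0.048  0.999]
x' rel tcp [-16.57903552  85.26160309] y' tab mid 1.0479982273605013
shift u [ 1.655  0.201 -0.046] turn u [-0.0026 -0.0002 -0.0004] target [569.5 176.   88. ]
```

Emit:
move_arm:
  rows:
    - [[0.8,0.3,0.04,-0.02,0,0,0],[0.8,0.6,0.08,-0.04,0,0,0],[0.8,0.9,0.11,-0.04,0,0,0],[0.8,0.9,0.11,-0.04,0,0,0]]

```text
t: 22.12
tcp_pos: [510.3, 168.7, 89.1]
ee_rot: [179.4, 30.1, -174.2]
force: [0.3, 0.2, -1.1]
opening: 0.278
```

Emit:
move_arm:
  rows:
    - [[0.8,0.3,0.03,0,0,0,0],[0.8,0.6,0.06,0,0,0,0],[0.8,0.75,0.09,0,0,0,0],[0.8,0.75,0.09,0,0,0,0],[0.8,0.75,0.09,0,0,0,0]]

```text
t: 22.75
tcp_pos: [567.5, 176.8, 88.1]
ee_rot: [179.4, 30.0, -174.0]
force: [0.1, 0.2, -1.9]
opening: 0.281
```

Run:
```python
from h import *
for i in range(2):
    s=r.state();print(s["tcp_pos"],s["ee_rot"],s["opening"])
    im,W,m=held("teal",[450,780,60,360,72,130])
    a=np.radians(6.1);ex=np.array([np.cos(a),np.sin(a)]);ey=np.array([-ex[1],ex[0]]);d=W[m][:,:2]
    x,y=d@ex,d@ey;x0=np.percentile(x,.5);print("x'",x0,np.percentile(x,99.5),"tcp x'",s["tcp_pos"][:2]@ex,"y' tab",np.median(y[x<x0+20]),"tcp y'",s["tcp_pos"][:2]@ey)
save(im,"w10.png")
m2=hsvmask(im,W,(170,90,20),(8,255,255),[450,780,60,360,50,90]);print("red visible",m2.sum(),W[m2].min(0) if m2.any() else 0,np.median(W[m2],0) if m2.any() else 0)
```

```text
[567.48199991 176.7992438   88.05118264] [ 179.43278928   29.95590166 -173.99648792] 0.28080713845885424
teal 7416 z med [589.5 180.4 100. ] normal [-0.038 -0.025  0.999]
x' 572.1027726065964 668.3244448263922 tcp x' 583.0562925760149 y' tab 116.79053840065848 tcp y' 115.49524888063408
[567.5298005  176.92331328  88.18213588] [ 179.42917448   29.97410132 -173.98817516] 0.2807884127828053
teal 7429 z med [589.9 180.5 100.2] normal [-0.038 -0.022  0.999]
x' 572.1789609799646 668.5445014092445 tcp x' 583.1170066499096 y' tab 116.89674372443926 tcp y' 115.61353638780002
red visible 2289 [555.92633443 142.63922684  59.09046432] [562.31767959 177.90146211  68.93211774]
```

View pics/w10.png

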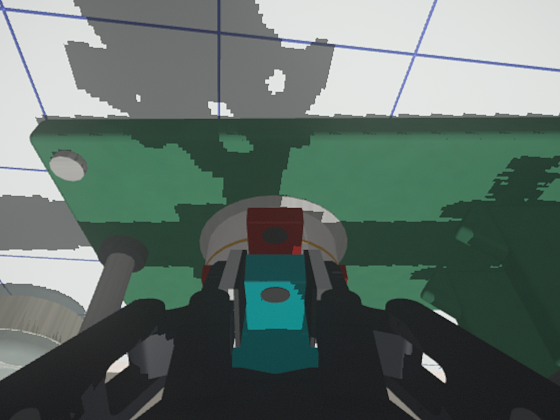

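Emit:
move_arm:
  rows:
    - [[0.8,0.01,-0.015,-0.08,0,0,0],[0.8,0.01,-0.015,-0.14,0,0,0],[0.8,0.01,-0.015,-0.175,0,0,0],[0.8,0.01,-0.015,-0.175,0,0,0],[0.8,0.01,-0.015,-0.175,0,0,0],[0.8,0.01,-0.015,-0.175,0,0,0]]

```text
t: 23.6
tcp_pos: [569.5, 176.0, 74.7]
ee_rot: [179.4, 30.0, -174.0]
force: [0.6, 0.7, -1.6]
opening: 0.28
```

Run:
```python
from h import *
s=r.state();print(s["tcp_pos"],s["force"])
im,W,m=held("teal",[450,780,60,360,60,130])
m2=hsvmask(im,W,(170,90,20),(8,255,255),[530,780,150,200,60,90]);P=W[m2];print("red",len(P),np.percentile(P[:,2],[5,50,95]) if len(P) else 0)
# tab end face of teal: lowest z
v,u=np.where(m);print(np.percentile(W[m][:,2],[1,5,50,95]))
```

```text
[569.4875839  176.04546067  74.68443172] [ 0.63439624  0.72323218 -1.58864487]
teal 7477 z med [591.1 179.4  86.6] normal [-0.04  -0.014  0.999]
red 1406 [60.93183627 66.91340795 69.54953395]
[74.10650133 76.60393632 86.5638125  87.32320408]
```

Emit:
move_arm:
  rows:
    - [[0.8,0,0,-0.015,0,0,0],[0.8,0,0,-0.015,0,0,0],[0.3,0,0,-0.015,0,0,0],[0.3,0,0,-0.015,0,0,0],[0.3,0,0,-0.015,0,0,0],[0.3,0,0,-0.015,0,0,0],[0.3,0,0,-0.015,0,0,0]]

```text
t: 24.52
tcp_pos: [569.3, 176.0, 73.3]
ee_rot: [179.4, 30.0, -174.0]
force: [-0.4, 0.2, -0.4]
opening: 0.701
```

Emit:
move_arm:
  rows:
    - [[0.3,-0.3,-0.03,0.0,0,0,0],[0.3,-0.9,-0.1,0.1,0,0,0],[0.3,-0.9,-0.1,0.1,0,0,0]]

```text
t: 24.9
tcp_pos: [494.9, 167.6, 81.1]
ee_rot: [179.4, 30.0, -173.9]
force: [0.3, 0.3, -0.6]
opening: 0.699
```

Emit:
move_arm:
  rows:
    - [[0.3,-0.8,-0.1,0.5,0,0,0],[0.3,-0.8,-0.1,0.5,0,0,0],[0.3,-0.8,-0.1,0.5,0,0,0],[0.3,-0.8,-0.1,0.5,0,0,0]]

```text
t: 25.4
tcp_pos: [434.1, 160.2, 121.0]
ee_rot: [179.4, 30.0, -174.0]
force: [-0.5, 0.8, -0.8]
opening: 0.7
```

Run:
```python
from h import *
s=r.state();print(s["tcp_pos"],s["ee_rot"])
press_check("w11.png","teal");press_check("w11b.png","dkred")
im,W=cloud("side");hs=cv2.cvtColor(im,cv2.COLOR_RGB2HSV)
m=hsvmask(im,W,(172,110,60),(8,255,255),[480,760,-50,300,150,280]);print("pad side",np.median(W[m],0))
```

```text
[434.07589489 160.17387261 121.04444578] [ 179.41188847   30.03448557 -174.01364146]
teal 4026 z med [607.1 179.4  82.7] normal [-0.054 -0.007  0.999]
tab end x' 573.4 centre x' 659.4 tab mid y' 115.7 tab axis deg -0.5 front sq y' ext [ 76.4 154. ] x max 677.3
mould [643.1 184.1] 1788 0.32 in press axes 659.0 114.7
dkred 958 z med [601.  178.6  64.7] normal [-0.002  0.005  1.   ]
tab end x' 572.1 centre x' 658.1 tab mid y' 118.2 tab axis deg 73.6 front sq y' ext [ 78.  155.6] x max 622.1
mould [643.1 184.2] 1762 0.31 in press axes 659.1 114.8
pad side [653.00325649  36.46246115 241.35559394]
```

View pics/w11.png

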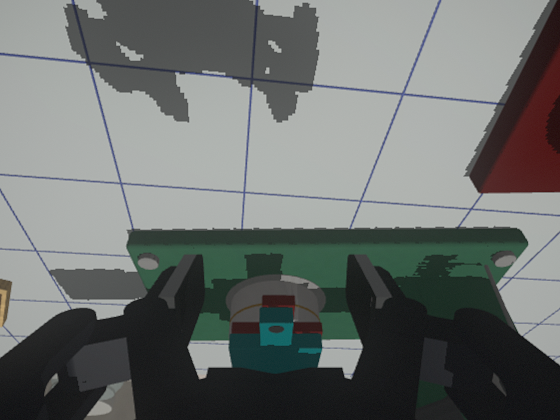

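Emit:
move_arm:
  rows:
    - [[1,0,0,1,-0.018,0.166,0],[1,0,0,1,-0.018,0.166,0],[1,0,0,1,-0.018,0.166,0],[1,0,0,1,-0.018,0.166,0]]

```text
t: 26.05
tcp_pos: [436.3, 160.2, 197.8]
ee_rot: [179.6, -0.5, -174.1]
force: [0.1, 0.6, 0.1]
opening: 0.001
```

Emit:
move_arm:
  rows:
    - [[1,0.5,-0.5,1,0,0,0],[1,0.8,-0.5,1,0,0,0],[1,0.8,-0.5,1,0,0,0]]

```text
t: 26.42
tcp_pos: [499.7, 119.3, 282.8]
ee_rot: [179.5, 0.3, -174.1]
force: [0.1, 0.2, -0.4]
opening: -0.003
```

Emit:
move_arm:
  rows:
    - [[1,1,-0.5,0.1,0,0,0],[1,1,-0.5,0.1,0,0,0],[1,1,-0.5,0.1,0,0,0]]

```text
t: 26.8
tcp_pos: [577.4, 79.5, 287.8]
ee_rot: [179.5, -0.1, -174.0]
force: [0.2, 0.8, 0.1]
opening: -0.0
```

Emit:
move_arm:
  rows:
    - [[1,0.98,-0.52,-0.1,0,0,0],[1,0.98,-0.52,-0.1,0,0,0],[1,0.98,-0.52,-0.1,0,0,0],[1,0.98,-0.52,-0.1,0,0,0],[1,0.98,-0.52,-0.1,0,0,0]]

```text
t: 27.42
tcp_pos: [654.7, 39.3, 282.3]
ee_rot: [179.5, 0.0, -173.9]
force: [0.1, -0.1, 0.3]
opening: -0.0
```

Run:
```python
from h import *
s=r.state();print(s["tcp_pos"],s["ee_rot"],s["qpos"].round(1),s["force"])
im,W=cloud("wrist");m=hsvmask(im,W,(172,110,60),(8,255,255),[480,760,-50,300,150,280]);print(m.sum(),np.median(W[m],0) if m.any() else 0,cv2.minAreaRect(W[m][:,:2].astype(np.float32)) if m.any() else 0)
im,W=cloud("top");m=hsvmask(im,W,(172,110,60),(8,255,255),[480,760,-50,300,150,280]);print(m.sum(),np.median(W[m],0) if m.any() else 0)
```

```text
[654.66049232  39.34007462 282.3103252 ] [ 1.79502978e+02  2.90025049e-02 -1.73909228e+02] [ 3.2 22.9 24.6 91.7  0.5 -2.9] [ 0.05230371 -0.14209675  0.28897847]
11115 [647.76703174  42.91638677 240.46021987] ((654.9771118164062, 46.051513671875), (58.68147659301758, 74.5002670288086), 5.834594249725342)
0 0
```

Emit:
move_arm:
  rows:
    - [[1,0,0,-0.4,0,0,0],[1,0,0,-0.5,0,0,0],[1,0,0,-0.6,0,0,0],[1,0,-0.01,-0.7,0,0,0],[1,0,-0.02,-0.8,0,0,0],[1,0,-0.03,-0.9,0,0,0],[1,0,-0.04,-1.0,0,0,0]]

```text
t: 28.4
tcp_pos: [656.0, 35.0, 201.0]
ee_rot: [179.5, 0.0, -174.0]
force: [0.6, -2.4, 4.5]
opening: -0.006
```

Emit:
move_arm:
  rows:
    - [[1,0,-0.01,-0.1,0,0,0],[1,0,-0.02,-0.2,0,0,0],[1,0,-0.03,-0.3,0,0,0],[1,0,-0.04,-0.4,0,0,0],[1,0,-0.05,-0.5,0,0,0],[1,0,-0.05,-0.55,0,0,0],[1,0,-0.05,-0.55,0,0,0]]

```text
t: 29.28
tcp_pos: [655.8, 30.9, 157.0]
ee_rot: [179.5, -0.0, -174.0]
force: [1.2, -3.2, 5.0]
opening: -0.001
```

Run:
```python
from h import *
s=r.state();print(s["tcp_pos"],s["force"])
im,W=cloud("wrist");m=hsvmask(im,W,(172,110,60),(8,255,255),[480,760,-50,300,120,280]);m=cv2.erode(m.astype(np.uint8),np.ones((5,5)))>0;P=W[m]
A=np.c_[P[:,:2]-P[:,:2].mean(0),np.ones(len(P))];k=np.linalg.lstsq(A,P[:,2],rcond=None)[0];print("pad z",np.median(P[:,2]),"slope y",k)
```

```text
[655.76522311  30.93869237 156.99516872] [ 1.20500584 -3.20613834  4.97949651]
pad z 156.05352377158954 slope y [ 3.76121670e-02 -1.43483821e-02  1.55825424e+02]
```

Near the stop. I'll press on in small steps and watch the force.

Emit:
move_arm:
  rows:
    - [[1,0,-0.01,-0.04,0,0,0],[1,0,-0.01,-0.06,0,0,0],[1,0,-0.01,-0.06,0,0,0]]

```text
t: 29.7
tcp_pos: [655.8, 30.5, 153.0]
ee_rot: [179.5, 0.0, -174.0]
force: [1.0, -2.6, 7.0]
opening: 0.003
```

Emit:
move_arm:
  rows:
    - [[1,0,0,-0.02,0,0,0],[1,0,0,-0.02,0,0,0],[1,0,0,-0.02,0,0,0]]

```text
t: 30.08
tcp_pos: [655.9, 30.4, 151.7]
ee_rot: [179.5, 0.0, -174.0]
force: [0.5, -2.6, 7.3]
opening: 0.001
```

Emit:
move_arm:
  rows:
    - [[1,0,0,-0.02,0,0,0],[1,0,0,-0.02,0,0,0],[1,0,0,-0.02,0,0,0]]

```text
t: 30.45
tcp_pos: [655.9, 30.4, 150.9]
ee_rot: [179.5, 0.1, -174.0]
force: [-2.3, -3.2, 10.7]
opening: 0.001
```

Emit:
move_arm:
  rows:
    - [[1,0,0,-0.02,0,0,0],[1,0,0,-0.02,0,0,0],[1,0,0,-0.02,0,0,0]]

```text
t: 30.82
tcp_pos: [655.9, 30.3, 150.6]
ee_rot: [179.5, 0.1, -174.0]
force: [-3.4, -4.1, 17.3]
opening: -0.0
```

Force rose to 17 N while the height stayed put at 150.6 mm, so the lever is at its stop. I'll hold, then raise slowly.

Emit:
move_arm:
  rows:
    - [[1,0,0,-0.005,0,0,0],[1,0,0,-0.005,0,0,0],[1,0,0,-0.005,0,0,0],[1,0,0,-0.005,0,0,0],[1,0,0,-0.005,0,0,0],[1,0,0,-0.005,0,0,0],[1,0,0,-0.005,0,0,0],[1,0,0,-0.005,0,0,0]]

```text
t: 31.82
tcp_pos: [655.9, 30.4, 150.6]
ee_rot: [179.5, 0.2, -174.0]
force: [-4.0, -3.1, 19.3]
opening: 0.002
```

Emit:
move_arm:
  rows:
    - [[1,0,0.01,0.1,0,0,0],[1,0,0.02,0.2,0,0,0],[1,0,0.03,0.3,0,0,0],[1,0,0.04,0.4,0,0,0],[1,0,0.05,0.5,0,0,0],[1,0,0.06,0.6,0,0,0],[1,0,0.06,0.7,0,0,0],[1,0,0.06,0.8,0,0,0],[1,0,0.06,0.9,0,0,0],[1,0,0.06,1,0,0,0]]

```text
t: 33.08
tcp_pos: [655.7, 35.2, 227.7]
ee_rot: [179.5, -0.0, -174.0]
force: [0.1, 0.6, 1.4]
opening: 0.002
```

Emit:
move_arm:
  rows:
    - [[1,0,0,0.2,0,0,0],[1,0,0,0.4,0,0,0],[1,0,0,0.6,0,0,0],[1,0,0,0.8,0,0,0],[1,0,0,1,0,0,0],[1,0,0,1,0,0,0]]

```text
t: 33.83
tcp_pos: [656.2, 34.7, 308.3]
ee_rot: [179.6, 0.1, -174.0]
force: [-0.7, -0.3, -0.3]
opening: 0.004
```

Emit:
move_arm:
  rows:
    - [[1,-0.9,0,0.3,0,0,0],[1,-0.9,0,0.3,0,0,0],[1,-0.9,0,0.3,0,0,0]]

```text
t: 34.2
tcp_pos: [583.4, 35.0, 332.1]
ee_rot: [179.5, 0.1, -174.0]
force: [0.3, 0.0, 0.3]
opening: 0.001
```

Emit:
move_arm:
  rows:
    - [[1,-1,0,0,0,0,0],[1,-1,0,0,0,0,0],[1,-1,0,0,0,0,0]]

```text
t: 34.58
tcp_pos: [503.7, 35.1, 331.2]
ee_rot: [179.5, -0.0, -174.0]
force: [1.0, -0.0, 0.3]
opening: -0.001
```

Emit:
move_arm:
  rows:
    - [[0.3,-0.8,0.5,-0.9,0.018,-0.166,0],[0.3,-0.8,0.9,-0.9,0.018,-0.166,0],[0.3,-0.8,0.9,-0.9,0.018,-0.166,0],[0.3,-0.8,0.9,-0.9,0.018,-0.166,0]]

```text
t: 35.08
tcp_pos: [435.2, 107.0, 254.0]
ee_rot: [179.5, 29.8, -173.8]
force: [-1.0, 0.0, 0.1]
opening: 0.702
```

Emit:
move_arm:
  rows:
    - [[0.3,0.1,0.75,-1,0,0,0],[0.3,0.1,0.75,-1,0,0,0],[0.3,0.1,0.75,-1,0,0,0],[0.3,0.1,0.75,-1,0,0,0]]

```text
t: 35.58
tcp_pos: [449.8, 167.6, 181.1]
ee_rot: [179.4, 30.1, -174.0]
force: [0.4, -0.7, 0.1]
opening: 0.703
```

Run:
```python
from h import *
s=r.state();print(s["t"],s["tcp_pos"],s["ee_rot"],s["force"])
press_check("w12.png","teal");
for c in("side","top"):
    im,W=cloud(c);m=hsvmask(im,W,(172,110,60),(8,255,255),[480,760,-50,300,120,280]);print("pad",c,np.median(W[m],0) if m.any() else 0)
    if c=="side": 
        save(im,"s12.png")
```

```text
35.575 [449.75428865 167.60835394 181.10327366] [ 179.41525421   30.08087328 -174.02549692] [ 0.37986644 -0.66429229  0.06485344]
teal 4904 z med [617.6 180.3  83.8] normal [-0.041 -0.005  0.999]
tab end x' 573.9 centre x' 659.9 tab mid y' 115.3 tab axis deg -0.8 front sq y' ext [ 75.6 153.9] x max 699.4
mould [643.4 184.2] 1024 0.31 in press axes 659.3 114.8
pad side [653.17883097  38.21472884 241.10424905]
pad top [654.5415383   47.15773561 240.48197878]
```

View pics/w12.png

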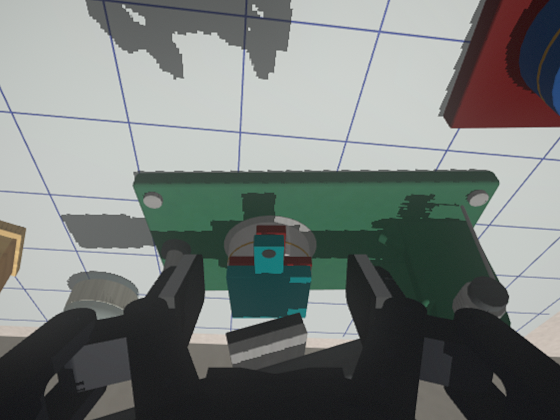

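The packing sits square and centred (tab at 268,250), the pad is back at 241 mm and the arm is clear of everything. Handing in.

```bash
python3 -c "
from plant import r
print(r.finish_job())"
```

```text
the job is handed in; nothing more can be done
None
```

I packed the white 40 mm mould in the press with plate10 (dark red) underneath and plate14 (teal) on top, which makes 64 mm. I then pressed the lever to its stop and let it come back up. The job is handed in at about 36 s of the 72 s allowed; it reports no verdict.

**Last checks:**
- **Upper plate:** its centre is within about 1 mm of the mould's, and it is square to the press within about 1°.
- **Lower plate:** it measured within about 2 mm of the mould's centre and about 1° from square when I placed it. It is mostly hidden now, so I did not measure it again after pressing.
- **Mould:** it stayed where it was, within 1 mm of its position just after the first plate was laid.
- **Pressing:** the pad stopped at 150.6 mm with the force rising to 19 N. I held it there for about a second.
- **Lever:** the pad is back at 241 mm, the same height as at the start, and the arm touches nothing.

**Checks that disagreed or were missing:**
- **Tilt:** the wrist camera showed the upper plate tilted about 2.4°, against a limit of about 3.4°. It showed the lower plate tilted 1.8° when it lay on the mould, so I took this as mostly camera error.
- **Foot joint:** I could not measure it directly. I took the nip from the pad force, which was about 7 N just before the stop, as expected for a proper packing.

I viewed 13 pictures, three over the budget of 10.

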